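# Load a specimen holder into the sample carousel

### The arm

A 6-joint arm with a two-finger parallel gripper is mounted at the origin on a cart in front of the work surface, level with it; the furniture and walls round the work are solid. World frame = base frame: x ahead of the robot, y to its left, z up, the work surface at z = 0. Lengths are in m, angles in rad, forces in N, time in s.
With the tool pointing down it reaches from about 0.375 to 0.975 m from the base axis. Payload 3.8 kg.
Tool frame: the origin (TCP) lies where the fingers leave the gripper's body, on its centre line; the fingertips stand 64 mm ahead of it and the grasp point (between the pads) lies bot.hold_point_z ahead of it (bot.hold_point_z is the distance from the TCP to the grasp point, in m); y points along the fingers, x is the direction in which the jaws open and shut, and the axes are right-handed (so a half turn about y gives the same grasp; the last joint's range is limited). The gripper opens to 88 mm and grips with 3 to 60 N. Pads are 18 mm wide; open, the fingers measure 123 mm over their backs; the gripper's body (75 mm by 187 mm) begins 45 mm behind the grasp point.
Start: joints at [-1.292, 0.264, 1.604, -0, 1.274, -0.037], TCP at [0.21, -0.642, 0.303] pointing down, gripper open.
Joint ranges: [-2.63, 2.63], [-0.94, 2.18], [0.31, 2.57], [-1.31, 4.45], [0, 2.66], [-2.55, 2.55]. Speed limits (rad/s): [2.57, 2.57, 3.14, 3.14, 3.14, 3.14].

### API

Orientations are given as a unit quaternion [w, x, y, z].
In Python, from plant import bot, grab_frame, camera_params, cut_out gives the robot as it stands. The module is installed in compiled form; this text tells all that it offers.
- The arm moves only by the tool step_arm, never from a script. Its argument "targets" is a list that holds one entry, the list of rows, each a list of 7 numbers: the shift along the tool's x, y, z in mm, then the turn, a rotation vector about the tool's x, y, z in degrees, then the closure in counts, from 0 (fully open) to 255 (shut). In form: [[[tx, ty, tz, rx, ry, rz, claw], ...]]. A call has 1 to 20 rows; each row is the pose to reach, as a shift and turn from the pose commanded when the call began, along the tool's axes at that moment; what a row does not reach only later rows make up. A row lasts 1/10 s, in which the tool goes at most 50 mm and 8.59 degrees, less where a joint would pass 70% of its speed; a pose out of reach is approached as far as the arm can. A call with a gripper value outside its range is refused whole. The fingers move at their own pace and stop on an object; "squeeze" is the grip in N (left out, the last holds). Time passes only in rows, so rows that repeat a pose let the fingers close. It gives the time, the measured TCP pose, the force and the opening at its end, in the units of the state.
- bot.read_state(): the state, without advancing time (a new reading comes with each control period).
- grab_frame(name): name is "side" or "top"; returns the picture (384x512x3 uint8, blue, green, red); there is no depth.
- camera_params(name): a dict with "fx", "fy", "cx", "cy" (pixels), "origin" and "attitude" of the camera in the world. Camera axes: x right, y down, z forward; pixel columns grow to the right and rows downward; lengths in m; the calibration is good to about 2 mm. A picture is of the moment at which its call begins. camera_params takes no time and is no camera call.
- bot.finish_job(): hands the job in, once; it reports no verdict.
Trained networks look in the newest picture that a camera, given by its name, has taken for a name from the list of things; names that differ only in an ending like _2 or _b are one class to them, and where a whole thing is asked for, a point or a joint stands for the part that bears it (a point fixed in the world has none). Each returns a list of dicts, best first, with "confidence" (0 to 1); they miss things now and then, are a little off and sometimes report something else, mostly with a low value. They report only what shows in the picture. A call takes as long as a camera call. They do not tell look-alikes from the thing itself.
- cut_out(camera, query): "mask" (384x512 bool, what is visible of it) and "rect" ([left, top, right, bottom] in pixels, round what is visible of it).
The state is a dict: "clock": time; "q": joint angles; "dq": joint speeds; "joint_torque": joint torques, N m; "tcp_pos": TCP position; "ee_rot": TCP orientation; "contact_force": force on the tool from outside, world axes, zero at the start; "ft_torque": the same for the moment, N m; "opening": finger opening in m.
Only numpy, scipy, OpenCV 4.12 (cv2) and the standard library are available. Lean on these libraries where they do the work, as an engineer would, in place of code of your own. Each camera call takes 0.05 s, during which the arm holds its last target. There are 200 camera calls.

### The job

Turn the carousel by its bar knob until its one empty pocket points straight out through the middle of the gap in the guard rail, over the steel mark. Then take the specimen holder from the wooden stand, slide it fully home into that slanting pocket and let go, with the pocket still facing the gap. Do not turn the carousel away from the gap once the holder is in, and do not push about the dropper bottle, the flask or the small beaker.

Things in the scene. Friction and masses are not known exactly. Their poses are not given: they have to be found in the camera images.
- station: Fixed round grey base, 320 mm across, 12 mm high; origin at the centre of its underside, on the vertical carousel axis. A steel guard rail (8 mm bar, 110 mm above the table, 152 mm from the axis, on posts) runs round it but for a gap of 100 degrees centred on the station's -x direction: the loading point.
- loading_mark (a point): Small steel bar on the base in the middle of the gap, 140 mm from the carousel axis along the station's -x, 15.5 mm above the table.
- carousel (a joint): Carousel angle about its vertical axis, rad, positive counter-clockwise from above; 0: empty pocket faces the middle of the gap. Starts between 0.5 and 1.9, so turn it clockwise. It turns past 0 too and stays where left (friction about 0.15 N m). Five like pockets stand 72 degrees apart; four are filled by fixed holders.
- knob (a point): Grip point of the black bar knob, on the carousel axis, 155 mm above the table. The bar is 50 mm long, 14 mm thick, 124 to 170 mm above the table; its length is the point's x axis, in line with the empty pocket, and turns with the carousel. Grip it from above across its thickness (point y); from 125 mm up the fixed holders stay 75 mm or more from the axis.
- pocket (a point): Empty pocket, a grey case open at its upper end. Origin: centre of its inner floor, 48 mm from the carousel axis, 42 mm above the table. z points out of the mouth, leaning 30 degrees from vertical, away from the axis (towards the gap at joint 0); y is horizontal. Inside 39 mm along x, 13 along y, 45 deep; walls 4 mm, flared lip up to 53 mm from the floor.
- holder: Loose aluminium specimen holder, 36 mm wide (x), 10 thick (y), 110 long (z), about 70 g; white plates low, dark ribs at the upper end. Origin: centre of its lower end, z to the ribbed end. Goes in lower end first, either face round, thickness along the pocket's y; 65 mm then stands out. Grip the ribbed end across the 10 mm, fingertips at most 50 mm below its top.
- stand: Fixed wooden stand, foot 75 x 60 mm, 32 mm high, in whose slot (39 x 13 mm, 22 mm deep, floor 10 mm above the table) the holder stands upright at the start; its x axis lies along the slot. Origin at the centre of the underside.
- dropper_bottle: Brown dropper bottle, 33 mm across, 102 mm high; origin under its centre. Leave it alone.
- conical_flask: Glass conical flask, 65 mm across, 105 mm high; origin under its centre. Leave it alone.
- beaker_100: Small glass beaker, 54 x 60 mm, 70 mm high; origin under its centre. Leave it alone.
There are look-alikes about, which are no part of the job. Several things have the shape of the holder; the one meant has the colours described above.

How it is judged:
By the outcome, as a careful person would: the job done as asked, in the order asked, and still so for the second after the job is handed in, with the robot touching nothing.
It also fails if it takes over 61 s, if anything falls off the work surface, if the arm or the gripper's body presses on something with over 40 N, if the wrist force passes 120 N, or if a joint passes its speed limit or range.

## Working session

There is one attempt and no reset: what is moved stays moved. The work goes in short steps, Python scripts to look and compute and a tool call to move; the robot and the scene stay as the last step left them, time stands still between calls to the robot, and variables do not carry over. Pictures are saved under pics/ and viewed, about 8 in all and at most 12, crops included, and the job is handed in when it is done.

Besides the shell and the picture viewer there is one more tool, called after ">>>" as name([rows], argument=value, ...), one row to a line, values as JSON. step_arm: Moves the arm, as the interface text tells. Its arguments: {"type":"object","properties":{"targets":{"type":"array"},"squeeze":{"type":"number"}},"required":["targets"]}

```bash
mkdir -p pics; ls; python3 - <<'E'
from plant import bot, grab_frame, camera_params
import cv2
s=bot.read_state();print(s, bot.hold_point_z)
for n in("side","top"):
    print(n,camera_params(n)); cv2.imwrite(f"pics/{n}1.png",grab_frame(n))
E
```

```text
pics
{'clock': 0.0, 'q': array([-1.29190549e+00,  2.64750040e-01,  1.60535315e+00,  3.13649766e-05,
        1.27369779e+00, -3.68893265e-02]), 'dq': array([ 0.00032869, -0.00103908,  0.00015105,  0.00063463,  0.00022848,
        0.00125609]), 'joint_torque': array([ 6.67018976e-04, -5.02118003e+01, -3.56876171e+01,  7.28495722e-02,
        2.92912225e-02, -2.08358479e-04]), 'tcp_pos': array([ 0.20948507, -0.6410799 ,  0.30140121]), 'ee_rot': array([ 0.57288555, -0.57190605,  0.41577371, -0.41455741]), 'contact_force': array([ 0.31885648, -0.70383544, -0.55225634]), 'ft_torque': array([-0.02410413,  0.03089033,  0.02128628]), 'opening': 0.08808012273274934} 0.0453
side {'fx': 398.61825584862845, 'fy': 398.61825584862845, 'cx': 250.67978746887528, 'cy': 191.78551185359834, 'origin': array([-0.03878542,  0.89565466,  0.55833846]), 'attitude': array([ 0.15524419, -0.25750964,  0.79307434, -0.52973684])}
top {'fx': 379.67480401980345, 'fy': 379.67480401980345, 'cx': 256.15966533744324, 'cy': 190.92746423002393, 'origin': array([0.39533626, 0.02816965, 1.17831958]), 'attitude': array([ 0.05584876, -0.70139991,  0.7090268 , -0.04690495])}
```

View pics/side1.png

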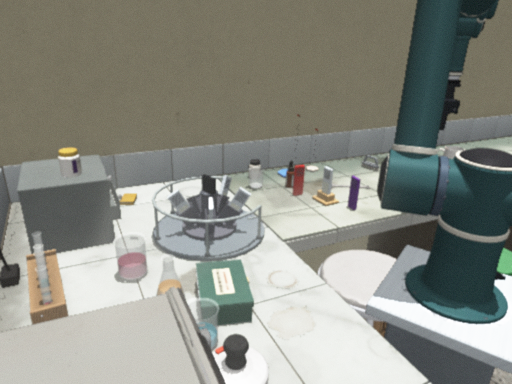

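View pics/top1.png

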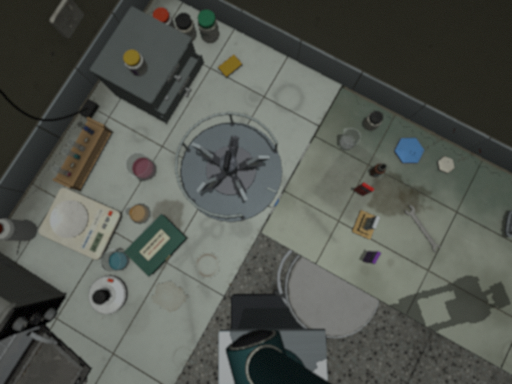

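The side view shows the carousel at about (209,215). Three holder-shaped things stand near it: red (298,180), grey-white in the wooden stand (327,185) and purple (353,192). In the top view they are at (363,188), (368,223) and (371,257), with the carousel at (232,168). The one in the wooden stand fits best, so I'll enlarge it to check.

```bash
cat > h.py <<'E'
import numpy as np, cv2
from plant import bot, grab_frame, camera_params, cut_out
from scipy.spatial.transform import Rotation as R
def rot(q): return R.from_quat(np.r_[q[1:],q[0]])
def px(n,P):
    c=camera_params(n); p=rot(c["attitude"]).inv().apply(np.atleast_2d(P)-c["origin"])
    return np.c_[c["fx"]*p[:,0]/p[:,2]+c["cx"], c["fy"]*p[:,1]/p[:,2]+c["cy"]]
def at_z(n,uv,z):
    c=camera_params(n); uv=np.atleast_2d(uv).astype(float)
    d=rot(c["attitude"]).apply(np.c_[(uv[:,0]-c["cx"])/c["fx"],(uv[:,1]-c["cy"])/c["fy"],np.ones(len(uv))])
    return c["origin"]+d*((z-c["origin"][2])/d[:,2])[:,None]
def crop(im,x,y,w,h,s): return cv2.resize(im[y:y+h,x:x+w],None,fx=s,fy=s,interpolation=cv2.INTER_CUBIC)
E
python3 - <<'E'
from h import *
t=cv2.imread("pics/top1.png");s=cv2.imread("pics/side1.png")
a=crop(t,170,105,120,120,5)[:,:600]; cv2.imwrite("pics/c1.png",a)
b=np.hstack([crop(s,280,150,90,70,4),crop(t,340,170,90,100,4)[:280]]); c=crop(s,145,165,130,90,4)
d=crop(t,345,205,50,40,5)
out=np.zeros((600,800,3),np.uint8); out[:280,:720]=b; out[285:600,:520]=c[:315]; out[285:485,525:775]=d
cv2.imwrite("pics/c2.png",out)
print(at_z("top",[[232,168],[368,223],[366,231]],0.0))
for n in("top","side"):
    grab_frame(n)
    for q in("station","carousel","stand","holder","pocket","loading_mark","knob"):
        try:
            print(n,q,[(round(r["confidence"],2),[int(v) for v in r["rect"]]) for r in cut_out(n,q)][:4])
        except Exception as e: print(q,e)
E
```

```text
[[ 0.64232264  0.1180679   0.        ]
 [ 0.46391113 -0.30194521  0.        ]
 [ 0.43941224 -0.29452813  0.        ]]
top station [(0.79, [174, 109, 280, 223])]
top carousel [(0.97, [191, 135, 271, 202])]
top stand [(0.57, [356, 205, 378, 236])]
top holder [(0.6, [356, 182, 372, 196]), (0.5, [362, 248, 379, 263]), (0.48, [365, 216, 379, 233])]
top pocket [(0.95, [190, 134, 270, 198]), (0.43, [174, 109, 282, 223])]
top loading_mark [(0.96, [173, 113, 281, 224])]
top knob [(0.66, [193, 132, 270, 200])]
side station [(0.92, [152, 172, 266, 262])]
side carousel []
side stand [(0.52, [312, 190, 341, 207])]
side holder [(0.68, [321, 163, 333, 194]), (0.58, [346, 175, 362, 213]), (0.54, [291, 165, 302, 192])]
side pocket [(0.96, [165, 176, 250, 242])]
side loading_mark [(0.77, [152, 174, 267, 260])]
side knob [(0.7, [166, 172, 253, 239])]
```

View pics/c1.png

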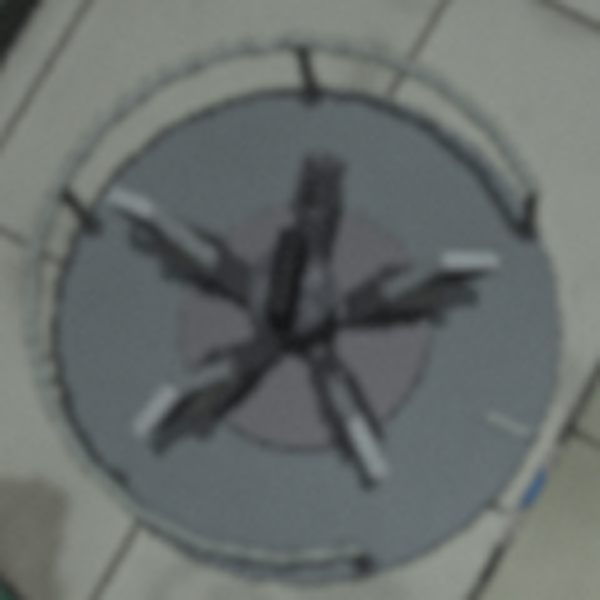

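View pics/c2.png

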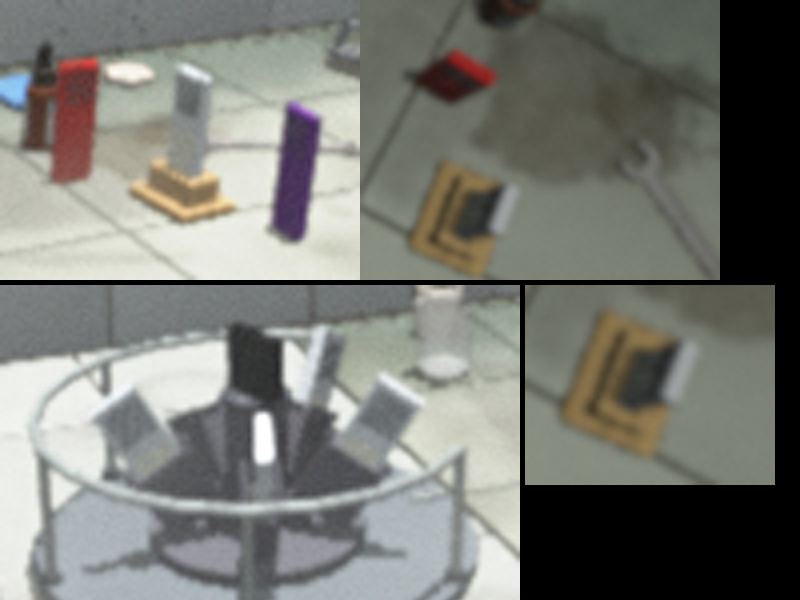

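The grey-silver holder with white plates low and dark ribs, in the wooden stand at top (376,222), is the one meant. The red and purple look-alikes stand free. The carousel's empty pocket points up in the picture, at about (234,143), and the steel mark is at about (271,190). Next I fit the station pose, the carousel angle and the holder.

```bash
cat > fit.py <<'E'
from h import *
from scipy.optimize import least_squares
def model(p):
    x,y,psi,th=p   # psi = world direction of gap; pocket dir = psi+th
    L=[[x+.14*np.cos(psi),y+.14*np.sin(psi),.0155]]
    for k in (1,2,3,4):
        a=psi+th+k*np.radians(72); L.append([x+.103*np.cos(a),y+.103*np.sin(a),.137])
    for s in(1,-1): L.append([x+.0*np.cos(psi),y,.17]); break
    return np.array(L)
E
python3 - <<'E'
from fit import *
t=cv2.imread("pics/top1.png")
c=lambda u,v:(170+(u+.5)/5-.5,105+(v+.5)/5-.5)
# mark; tops CCW from empty: upper-left, lower-left, lower-right, right; knob top centre
obs=np.array([c(507,423),c(132,200),c(155,408),c(373,465),c(470,262),c(288,262)])
f=lambda p:(px("top",model(p))-obs).ravel()
r=least_squares(f,[.64,.118,-2,2.],loss="soft_l1")
p=r.x; print("station",p,np.degrees(p[2:]),"\nres",f(p).round(1).reshape(-1,2))
ids=np.array([at_z("top",o,z)[0] for o,z in zip(obs,[.0155]+[.137]*4+[.17])]);print(ids.round(3))
# gap posts
# base disc check & overlay
im=cv2.resize(t,None,fx=5,fy=5,interpolation=cv2.INTER_CUBIC); sd=cv2.imread("pics/side1.png");im2=cv2.resize(sd,None,fx=5,fy=5,interpolation=cv2.INTER_CUBIC)
def circ(rr,z,a0=0,a1=2*np.pi): a=np.linspace(a0,a1,120);return np.c_[p[0]+rr*np.cos(a),p[1]+rr*np.sin(a),0*a+z]
g=np.radians(50)
for n,i in(("top",im),("side",im2)):
    for P in(circ(.16,.012),circ(.152,.110,p[2]+g,p[2]+2*np.pi-g)): cv2.polylines(i,[((px(n,P)+.5)*5).astype(int).reshape(-1,1,2)],False,(0,0,255),1)
    for q in px(n,model(p)): cv2.circle(i,tuple(((q+.5)*5).astype(int)),4,(0,255,0),1)
    e=p[2]+p[3];d=np.array([np.cos(e),np.sin(e),0])
    P=np.array([p[0],p[1],0])+np.array([.048*d+[0,0,.042],(.048+.0265)*d+[0,0,.042+.046]]);K=np.array([p[0],p[1],.17])+np.array([-.025*d,.025*d])
    for Q in(P,K): cv2.polylines(i,[((px(n,Q)+.5)*5).astype(int).reshape(-1,1,2)],False,(255,0,255),1)
cv2.imwrite("pics/ov1.png",np.hstack([cv2.resize(im[525:1125,850:1450],(400,400)),cv2.resize(im2[825:1325,725:1375],(400,308))[:308].copy() if 0 else cv2.copyMakeBorder(cv2.resize(im2[825:1325,725:1375],(400,308)),0,92,0,0,0)]))
# holder top face
g=cv2.cvtColor(t,cv2.COLOR_BGR2GRAY); sub=g[212:236,366:386]; print(sub)
E
```

```text
station [ 0.63247694  0.11939673 -2.03515732  1.83944186] [-116.60592509  105.39225532] 
res [[ 0.6  0.3]
 [ 0.1 -0.1]
 [ 0.   0.2]
 [-0.9 -3.3]
 [ 0.6 -0.2]
 [-0.5  1.8]]
[[ 0.571 -0.004  0.016]
 [ 0.682  0.209  0.137]
 [ 0.563  0.195  0.137]
 [ 0.53   0.074  0.137]
 [ 0.644  0.019  0.137]
 [ 0.637  0.118  0.17 ]]
[[113 113 117 120 121 125 125 123 123 118 112 110 106 102 102  98  94  92
   94  94]
 [114 112 110 113 116 120 123 121 121 122 121 119 116 115 111 107 102  98
   96  97]
 [114 116 114 113 115 119 119 115 116 121 123 121 121 121 120 116 109 105
  102 100]
 [116 119 119 120 120 118 114 107 105 110 118 127 127 126 124 121 116 113
  109 108]
 [114 115 115 117 117 111 102  91  84  89 115 137 141 133 125 123 122 119
  116 114]
 [100  94  94  98  97  90  77  64  62  84 123 150 153 141 129 124 124 123
  121 120]
 [ 81  70  68  69  69  67  54  45  57  99 139 157 155 144 130 125 126 124
  123 123]
 [ 70  60  54  55  56  54  45  46  72 114 149 158 151 138 130 126 126 126
  126 125]
 [ 65  57  52  53  54  48  44  54  90 131 153 157 146 132 126 127 127 126
  126 126]
 [ 63  57  54  54 
[... 557 characters left out ...]
 129 129
  129 127]
 [ 50  55  57  60  64  71  86 111 129 134 133 132 129 131 130 130 130 130
  129 129]
 [ 67  68  78  85  91  95 102 111 119 126 128 131 131 133 130 130 129 130
  128 129]
 [ 91  91 102 109 111 116 119 122 125 127 130 132 132 130 130 130 130 131
  130 129]
 [110 110 117 121 121 123 125 126 129 130 132 130 131 131 131 130 130 130
  129 130]
 [110 116 122 123 125 127 124 124 129 130 131 130 130 130 131 129 130 130
  130 129]
 [ 96 107 118 124 126 125 123 125 128 129 129 129 130 130 129 128 130 130
  129 128]
 [ 94 100 111 120 125 123 121 127 129 130 128 129 129 129 130 129 128 130
  129 129]
 [106 108 115 122 124 121 119 126 130 131 130 130 129 129 129 129 129 129
  130 127]]
```

View pics/ov1.png

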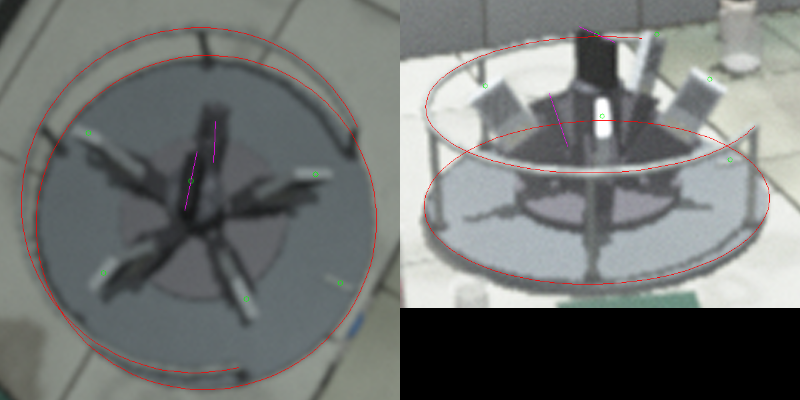

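The overlay shows the base and rail circles about 1–2 px off. I'll refine by fitting the base and rail outline to the station masks in both cameras.

```bash
python3 - <<'E'
from fit import *
cs={}
M={}
for n in("top","side"):
    grab_frame(n); m=cut_out(n,"station")[0]["mask"].astype(np.uint8); M[n]=m
    k=cv2.convexHull(cv2.findNonZero(m)).reshape(-1,2); cs[n]=k
def circ(x,y,psi,rr,z,a0,a1): a=psi+np.linspace(a0,a1,180);return np.c_[x+rr*np.cos(a),y+rr*np.sin(a),0*a+z]
g=np.radians(50)
def iou(p,n,show=0):
    P=np.vstack([circ(*p,.16,.0,0,6.28),circ(*p,.16,.012,0,6.28),circ(*p,.156,.112,g,2*np.pi-g)])
    h=cv2.convexHull(((px(n,P)+.5)*16-8).astype(np.int32)); a=np.zeros((384*4,512*4),np.uint8)
    cv2.fillPoly(a,[(h/4).astype(np.int32)],1)
    b=np.zeros_like(a); cv2.fillPoly(b,[((cs[n]+.5)*4).astype(np.int32)],1)
    return (a^b).sum()/(a|b).sum()
from scipy.optimize import minimize
for names in(("top",),("side",),("top","side")):
    r=minimize(lambda p:sum(iou(p,n) for n in names),[.633,.119,-2.03],method="Nelder-Mead",options=dict(initial_simplex=[[.633,.119,-2.03],[.643,.119,-2.03],[.633,.129,-2.03],[.633,.119,-1.9]]))
    print(names,r.x,r.fun)
x0=r.x
t=cv2.imread("pics/top1.png"); gr=cv2.cvtColor(t,cv2.COLOR_BGR2GRAY)
print("mark", gr[184:196,262:280])
s=gr[160:160+20,220:235]; print("knob area"); print(gr[146:178,222:236])
# holder top face in side view
sd=cv2.cvtColor(cv2.imread("pics/side1.png"),cv2.COLOR_BGR2GRAY); print(sd[160:175,318:338])
E
```

```text
('top',) [ 0.63095188  0.11779812 -1.96039618] 0.015691821393470928
('side',) [ 0.62880355  0.11752991 -2.12725985] 0.025241708956034576
('top', 'side') [ 0.62975414  0.11768723 -2.10715812] 0.04486492492030141
mark [[103 104 104 104 105 105 105 105 105 105 105 105 105 106 106 105 104 103]
 [105 105 104 106 105 105 104 107 105 104 105 106 106 106 105 106 105 106]
 [106 106 106 105 106 106 107 106 106 105 106 107 107 105 105 105 104 114]
 [103 106 104 104 107 111 116 114 109 107 107 105 105 104 104 103 103 117]
 [106 104 103 104 104 113 122 121 119 114 109 106 105 105 105 104 107 122]
 [105 105 104 102 103 108 113 117 121 121 119 114 109 107 106 105 117 133]
 [106 105 105 105 105 103 104 107 112 117 120 122 120 115 109 112 127 140]
 [105 105 105 105 106 105 103 104 104 107 114 119 120 116 108 114 132 143]
 [105 105 104 105 106 106 106 104 105 105 107 109 108 107 102 116 136 143]
 [105 105 105 105 107 108 106 107 107 105 105 105 103  98 107 125 142 142]
 [106 105 106 106 106 107 107 108 107 107 106 107 105 106 120 137 144 140]
 [106 106 105 108 107 108 108 107 107 107 106 105 105 116 1
[... 2043 characters left out ...]
 164 163
  163 165]
 [174 160 164 163 160 163 176 201 237 237 229 202 173 158 151 159 166 166
  168 166]
 [190 163 163 162 161 157 144 162 197 219 238 236 218 197 172 152 161 169
  168 165]
 [174 158 164 164 161 149 127 121 137 161 192 206 210 227 200 162 151 153
  167 168]
 [155 163 165 167 165 153 123 115 115 124 142 148 163 192 185 159 154 154
  161 162]
 [166 170 173 169 171 156 129 107 114 111 112 114 130 149 151 158 165 167
  165 166]
 [174 172 174 177 177 155 124 110 112 106 111 110 129 135 160 172 178 180
  178 174]
 [180 179 175 180 174 161 121 113 105 107 104 109 129 144 159 182 190 191
  192 188]
 [177 177 178 181 175 151 124 108 106 109 102 108 132 143 163 189 195 202
  194 200]]
```

```bash
python3 - <<'E'
from h import *
print("knob ends",a:=at_z("top",[[227.7,151],[225,166]],.17), np.degrees(np.arctan2(*(a[0]-a[1])[1::-1])), a.mean(0))
print("mark",m:=at_z("top",[[267.5,187.8],[275,191.3],[271,189.4]],.0155), np.degrees(np.arctan2(*(m[1]-m[0])[1::-1])))
print("holder",h:=at_z("top",[[377.7,216],[374.4,227],[376,221.8]],.12), np.degrees(np.arctan2(*(h[0]-h[1])[1::-1])))
print("side proj of holder",px("side",[h[2]]))
c=at_z("side",[[328,167.8]],.12);print("side est",c)
s=bot.read_state(); print(rot(s["ee_rot"]).as_matrix().round(3))
grab_frame("top")
for q in("dropper_bottle","conical_flask","beaker_100","stand"): print(q,[(round(r["confidence"],2),[int(v) for v in r["rect"]]) for r in cut_out("top",q)][:2])
E
```

```text
knob ends [[0.65414826 0.11681449 0.17      ]
 [0.61246328 0.12410519 0.17      ]] -9.920689342351812 [0.63330577 0.12045984 0.17      ]
mark [[ 0.57512933  0.0068443   0.0155    ]
 [ 0.56389972 -0.01618974  0.0155    ]
 [ 0.56998867 -0.00391581  0.0155    ]] -115.99026873310592
holder [[ 0.47604828 -0.29618931  0.12      ]
 [ 0.44569465 -0.28538931  0.12      ]
 [ 0.46001175 -0.29059428  0.12      ]] -19.5858414602074
side proj of holder [[328.30200541 167.39905448]]
side est [[ 0.45908082 -0.28620956  0.12      ]]
[[ 0.311 -0.     0.951]
 [-0.951  0.     0.311]
 [-0.    -1.    -0.   ]]
dropper_bottle [(0.58, [370, 163, 389, 179])]
conical_flask [(0.98, [121, 204, 151, 225]), (0.29, [192, 134, 272, 200])]
beaker_100 [(0.71, [340, 128, 363, 150])]
stand [(0.77, [354, 206, 375, 236])]
```

```bash
cat >> h.py <<'E'
def Rt(heading,tilt=0,g=None):
    # tool z heading (deg) horizontally; tilt: tool leans so that z goes up/down by turning about tool x
    a=np.radians(heading); z=np.array([np.cos(a),np.sin(a),0]);y=np.array([0,0,-1.]);x=np.cross(y,z)
    return R.from_matrix(np.c_[x,y,z])*R.from_rotvec([np.radians(tilt),0,0])
def plan(hold,Rg):
    s=bot.read_state(); R0=rot(s["ee_rot"]); tcp=np.asarray(hold)-Rg.apply([0,bot.hold_point_z,0])
    print("shift mm",(R0.inv().apply(tcp-s["tcp_pos"])*1000).round(1),"rotvec deg",np.degrees((R0.inv()*Rg).as_rotvec()).round(2),"q",s["q"].round(2),"t",round(s["clock"],2))
E
python3 - <<'E'
from h import *
plan([.632,.1195,.255],Rt(169.5)); print(Rt(64,30).as_matrix().round(2), Rt(64,-30).as_matrix().round(2))
E
```

```text
shift mm [-592.3    2.4  637.8] rotvec deg [  -0.   -151.41    0.  ] q [-1.29  0.26  1.6   0.    1.27 -0.04] t 1.35
[[ 0.9   0.22  0.38]
 [-0.44  0.45  0.78]
 [ 0.   -0.87  0.5 ]] [[ 0.9  -0.22  0.38]
 [-0.44 -0.45  0.78]
 [ 0.   -0.87 -0.5 ]]
```

>>> step_arm([
  [[-592,0,638,0,-151.4,0,0],[-592,0,638,0,-151.4,0,0],[-592,0,638,0,-151.4,0,0],[-592,0,638,0,-151.4,0,0],[-592,0,638,0,-151.4,0,0],[-592,0,638,0,-151.4,0,0],[-592,0,638,0,-151.4,0,0],[-592,0,638,0,-151.4,0,0],[-592,0,638,0,-151.4,0,0],[-592,0,638,0,-151.4,0,0],[-592,0,638,0,-151.4,0,0],[-592,0,638,0,-151.4,0,0],[-592,0,638,0,-151.4,0,0],[-592,0,638,0,-151.4,0,0],[-592,0,638,0,-151.4,0,0],[-592,0,638,0,-151.4,0,0],[-592,0,638,0,-151.4,0,0],[-592,0,638,0,-151.4,0,0],[-592,0,638,0,-151.4,0,0],[-592,0,638,0,-151.4,0,0]],
])

```text
clock: 3.35
tcp_pos: [0.632, 0.1193, 0.3024]
ee_rot: [0.544, -0.544, -0.452, 0.452]
contact_force: [0.0, 0.0, 1.3]
opening: 0.0881
```

```bash
python3 - <<'E'
from h import *
plan([.632,.1195,.255],Rt(169.5)); plan([.632,.1195,.155],Rt(169.5));print(bot.read_state()["tcp_pos"])
E
```

```text
shift mm [0.2 2.1 0. ] rotvec deg [-0.04 -0.04 -0.05] q [ 0.15  0.21  1.68 -0.    1.26 -1.24] t 3.35
shift mm [ 3.000e-01  1.021e+02 -1.000e-01] rotvec deg [-0.04 -0.04 -0.05] q [ 0.15  0.21  1.68 -0.    1.26 -1.24] t 3.35
[0.63197642 0.11930407 0.30236649]
```

Now I go down over the knob and close gently.

>>> step_arm([
  [[0,40,0,0,0,0,60],[0,70,0,0,0,0,60],[0,90,0,0,0,0,60],[0,102,0,0,0,0,60],[0,102,0,0,0,0,60],[0,102,0,0,0,0,255],[0,102,0,0,0,0,255],[0,102,0,0,0,0,255],[0,102,0,0,0,0,255],[0,102,0,0,0,0,255],[0,102,0,0,0,0,255],[0,102,0,0,0,0,255],[0,102,0,0,0,0,255]],
], squeeze=15)

```text
clock: 4.65
tcp_pos: [0.6325, 0.1208, 0.2008]
ee_rot: [0.544, -0.543, -0.453, 0.451]
contact_force: [0.5, 5.1, -1.4]
opening: 0.014
```

```bash
python3 - <<'E'
from h import *
s=bot.read_state();print(s["tcp_pos"],s["contact_force"],s["ft_torque"],s["opening"],rot(s["ee_rot"]).as_matrix()[:,0].round(3))
x=rot(s["ee_rot"]).as_matrix()[:,0];print("lateral force on tool x",x@s["contact_force"])
cv2.imwrite("pics/k.png",crop(grab_frame("top"),170,105,120,120,4))
E
```

```text
[0.63253683 0.12083692 0.20082475] [ 0.47328679  5.08589316 -1.4109907 ] [ 0.80034099 -0.24573871 -0.03017487] 0.013955276128921177 [0.183 0.983 0.003]
lateral force on tool x 5.082338213660582
```

The opening is 14.0 mm, so the knob is held. The lateral force puts the axis at y≈0.1208. That makes the mark distance 139.7 mm (given: 140) and the gap direction about -116.6°. Next I turn it 106° clockwise.

>>> step_arm([
  [[1.5,0,0,0,0,0,255],[1.5,0,0,0,6,0,255],[1.5,0,0,0,12,0,255],[1.5,0,0,0,18,0,255],[1.5,0,0,0,24,0,255],[1.5,0,0,0,30,0,255],[1.5,0,0,0,36,0,255],[1.5,0,0,0,42,0,255],[1.5,0,0,0,48,0,255],[1.5,0,0,0,54,0,255],[1.5,0,0,0,60,0,255],[1.5,0,0,0,66,0,255],[1.5,0,0,0,72,0,255],[1.5,0,0,0,78,0,255],[1.5,0,0,0,84,0,255],[1.5,0,0,0,90,0,255],[1.5,0,0,0,96,0,255],[1.5,0,0,0,102,0,255],[1.5,0,0,0,106,0,255],[1.5,0,0,0,106,0,255]],
], squeeze=30)

```text
clock: 6.7
tcp_pos: [0.6338, 0.1217, 0.2008]
ee_rot: [0.689, -0.687, 0.162, -0.164]
contact_force: [4.0, 3.6, -2.5]
opening: 0.0137
```

```bash
python3 - <<'E'
from h import *
s=bot.read_state();M=rot(s["ee_rot"]).as_matrix();print(s["tcp_pos"],s["contact_force"],s["ft_torque"],s["opening"],M.round(3),s["q"].round(2))
print("lateral",M[:,0]@s["contact_force"],"heading",np.degrees(np.arctan2(M[1,2],M[0,2])))
print("axis",s["tcp_pos"]+M[:,1]*.0453)
E
```

```text
[0.6338313  0.12166575 0.20079627] [ 4.01130756  3.60552442 -2.51513088] [ 0.42919498 -0.71806514 -0.181524  ] 0.013664768077888233 [[ 0.894  0.003  0.448]
 [-0.448  0.002  0.894]
 [ 0.002 -1.     0.003]] [0.15 0.29 1.77 0.   1.08 0.61]
lateral 1.966696951586292 heading 63.40318226443112
axis [0.63398559 0.12173804 0.1554966 ]
```

>>> step_arm([
  [[0,0,0,0,0,0,130],[0,0,0,0,0,0,100],[0,0,0,0,0,0,100],[0,-20,0,0,0,0,100],[0,-50,0,0,0,0,100],[0,-90,0,0,0,0,100],[0,-110,0,0,0,0,100],[0,-110,0,0,0,0,100]],
])

```text
clock: 7.5
tcp_pos: [0.6343, 0.1208, 0.3155]
ee_rot: [0.689, -0.687, 0.16, -0.165]
contact_force: [0.2, 1.0, 0.7]
opening: 0.0537
```

```bash
python3 - <<'E'
from h import *
print(bot.read_state()["tcp_pos"],bot.read_state()["opening"])
plan([.460,-.2895,.200],Rt(-19.6))
plan([.460,-.2895,.095],Rt(-19.6))
E
```

```text
[0.6343287  0.12078817 0.31554555] 0.05369624811516907
shift mm [  26.7   68.4 -445.3] rotvec deg [-0.48 83.08  0.13] q [ 0.15  0.2   1.66 -0.    1.28  0.61] t 7.5
shift mm [  26.   173.4 -445.7] rotvec deg [-0.48 83.08  0.13] q [ 0.15  0.2   1.66 -0.    1.28  0.61] t 7.5
```

>>> step_arm([
  [[26.7,68,-445,-0.5,83.1,0.1,100],[26.7,68,-445,-0.5,83.1,0.1,100],[26.7,68,-445,-0.5,83.1,0.1,100],[26.7,68,-445,-0.5,83.1,0.1,100],[26.7,68,-445,-0.5,83.1,0.1,100],[26.7,68,-445,-0.5,83.1,0.1,100],[26.7,68,-445,-0.5,83.1,0.1,100],[26.7,68,-445,-0.5,83.1,0.1,100],[26.7,68,-445,-0.5,83.1,0.1,100],[26.7,68,-445,-0.5,83.1,0.1,100],[26.7,68,-445,-0.5,83.1,0.1,100],[26.7,68,-445,-0.5,83.1,0.1,100],[26.7,68,-445,-0.5,83.1,0.1,100]],
])

```text
clock: 8.8
tcp_pos: [0.4579, -0.2884, 0.2421]
ee_rot: [0.406, -0.411, 0.579, -0.576]
contact_force: [0.5, -0.5, 0.5]
opening: 0.0538
```

```bash
python3 - <<'E'
from h import *
plan([.460,-.2895,.200],Rt(-19.6)); plan([.460,-.2895,.093],Rt(-19.6))
t=grab_frame("top");s=grab_frame("side");cv2.imwrite("pics/top2.png",t)
cv2.imwrite("pics/c3.png",np.hstack([crop(t,170,105,110,120,4),crop(s,285,120,80,120,4)]))
E
```

```text
shift mm [ 0.4 -3.2  2.3] rotvec deg [0.45 0.17 0.21] q [-0.61  0.06  1.95 -0.01  1.13  1.31] t 8.8
shift mm [ -0.  103.8   3.2] rotvec deg [0.45 0.17 0.21] q [-0.61  0.06  1.95 -0.01  1.13  1.31] t 8.8
```

View pics/c3.png

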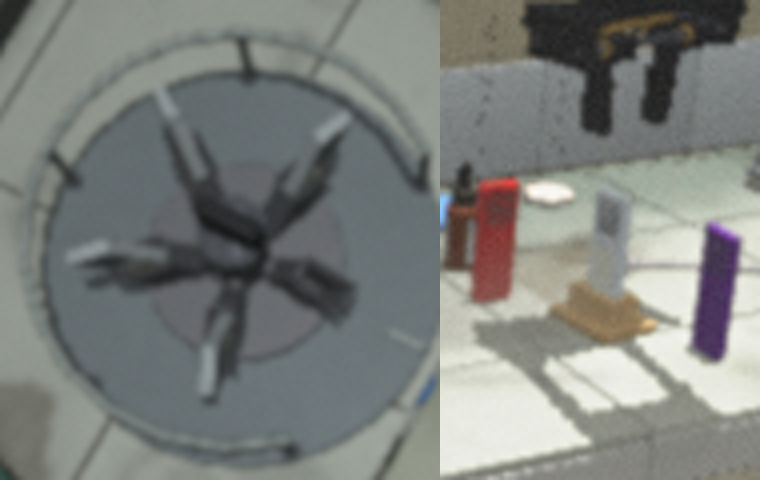

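```bash
python3 - <<'E'
from h import *
A=np.array([.6333,.1207,0])
o=[[165,102],[90,252],[208,370],[333,127]]
P=at_z("top",np.array(o)/4+[170,105],.137)-A
az=np.degrees(np.arctan2(P[:,1],P[:,0])); print("radius",np.hypot(P[:,0],P[:,1]).round(3)); 
# order CCW from empty pocket: UR(+72)?,UL,left,lower
for a,k in zip([az[3],az[0],az[1],az[2]],(1,2,3,4)): print((a-72*k+116.6+180)%360-180)
d=np.radians(-116.6);u=np.array([np.cos(d),np.sin(d),0])
print("mouth pred",(px("top",[A+.0745*u+[0,0,.088]])-[170,105])*4,"mark",(px("top",[A+.14*u+[0,0,.0155]])-[170,105])*4)
s=bot.read_state();c=s["tcp_pos"]+rot(s["ee_rot"]).apply([0,.064,0]);print("tip mid",c,(px("side",[c])-[285,120])*4+[440,0], "top",(px("side",[[.460,-.2895,.12]])-[285,120])*4+[440,0],(px("side",[[c[0],c[1],.12]])-[285,120])*4+[440,0])
E
```

```text
radius [0.101 0.099 0.104 0.101]
-1.8342847269863682
-0.32235816452751465
1.2006407230031186
0.4615994566088375
mouth pred [[326.39716159 283.17936481]] mark [[404.71869863 336.79290531]]
tip mid [ 0.45774164 -0.2884722   0.17861543] [[622.00061689 123.31135807]] top [[612.6640721  189.93950211]] [[614.63245484 190.83500902]]
```

>>> step_arm([
  [[0,30,3,0.4,0.2,0.2,100],[0,60,3,0.4,0.2,0.2,100],[0,85,3,0.4,0.2,0.2,100],[0,102,3,0.4,0.2,0.2,100],[0,102,3,0.4,0.2,0.2,100],[0,102,3,0.4,0.2,0.2,255],[0,102,3,0.4,0.2,0.2,255],[0,102,3,0.4,0.2,0.2,255],[0,102,3,0.4,0.2,0.2,255],[0,102,3,0.4,0.2,0.2,255],[0,102,3,0.4,0.2,0.2,255]],
], squeeze=20)

```text
clock: 10.0
tcp_pos: [0.46, -0.2904, 0.1411]
ee_rot: [-0.407, 0.406, -0.579, 0.579]
contact_force: [0.8, 3.3, 3.2]
opening: 0.0098
```

```bash
python3 - <<'E'
from h import *
s=bot.read_state();M=rot(s["ee_rot"]).as_matrix();print(s["opening"],s["contact_force"],"x-force",M[:,0]@s["contact_force"],s["tcp_pos"],s["ft_torque"],"tips z",(s["tcp_pos"]+M[:,1]*.064)[2])
E
```

```text
0.009814703594404391 [0.81430704 3.33287776 3.17573579] x-force -3.4116671668317156 [ 0.46001305 -0.29040759  0.14114627] [ 0.58709413 -0.15354231 -0.0868237 ] tips z 0.07714627918231913
```

The grip is at 9.8 mm. I lift straight up, then plan the tilted approach.

>>> step_arm([
  [[0,-10,0,0,0,0,255],[0,-30,0,0,0,0,255],[0,-60,0,0,0,0,255],[0,-100,0,0,0,0,255],[0,-140,0,0,0,0,255],[0,-160,0,0,0,0,255],[0,-160,0,0,0,0,255]],
], squeeze=25)

```text
clock: 10.7
tcp_pos: [0.4614, -0.2918, 0.3057]
ee_rot: [-0.407, 0.406, -0.576, 0.582]
contact_force: [-0.3, -0.9, -0.2]
opening: 0.0098
```

```bash
cat >> h.py <<'E'
A=np.array([.6333,.1207,0]); dd=np.radians(-116.6); u=np.array([np.cos(dd),np.sin(dd),0]); F=A+.048*u+[0,0,.042]; w=.5*u+[0,0,np.sqrt(.75)]
def ins(d,l=.0858,t=30): plan(F+(d+l)*w,Rt(63.4,t))
E
python3 - <<'E'
from h import *
s=bot.read_state();print(s["opening"],s["tcp_pos"],s["contact_force"]); ins(.12)
cv2.imwrite("pics/c4.png",crop(grab_frame("side"),270,60,110,130,4))
E
```

```text
0.009813056572820951 [ 0.46141949 -0.29177598  0.3056815 ] [-0.26798184 -0.89514117 -0.16701503]
shift mm [-274.1   45.4    1. ] rotvec deg [ 24.24 -81.01  22.22] q [-0.61  0.01  1.88 -0.    1.24  1.31] t 10.7
```

View pics/c4.png

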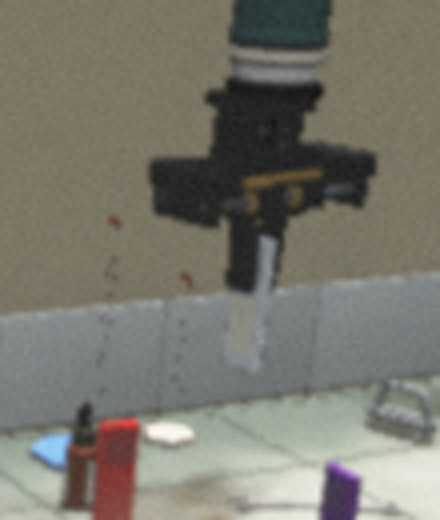

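The crop shows the holder upright in the fingers at about (245,330), clear of everything. Next it goes to the tilted pose in front of the pocket.

>>> step_arm([
  [[-274,45,1,24.2,-81,22.2,255],[-274,45,1,24.2,-81,22.2,255],[-274,45,1,24.2,-81,22.2,255],[-274,45,1,24.2,-81,22.2,255],[-274,45,1,24.2,-81,22.2,255],[-274,45,1,24.2,-81,22.2,255],[-274,45,1,24.2,-81,22.2,255],[-274,45,1,24.2,-81,22.2,255],[-274,45,1,24.2,-81,22.2,255],[-274,45,1,24.2,-81,22.2,255],[-274,45,1,24.2,-81,22.2,255],[-274,45,1,24.2,-81,22.2,255],[-274,45,1,24.2,-81,22.2,255],[-274,45,1,24.2,-81,22.2,255],[-274,45,1,24.2,-81,22.2,255],[-274,45,1,24.2,-81,22.2,255]],
])

```text
clock: 12.35
tcp_pos: [0.5536, -0.0329, 0.2556]
ee_rot: [0.843, -0.485, 0.119, -0.197]
contact_force: [-0.4, 0.4, -1.4]
opening: 0.0101
```

```bash
python3 - <<'E'
from h import *
s=bot.read_state();print(s["opening"],s["contact_force"]); ins(.12);ins(.065)
hp=s["tcp_pos"]+rot(s["ee_rot"]).apply([[0,.0453,0],[0,.0453+.0858,0]]);print(hp)
T=grab_frame("top");S=grab_frame("side")
for n,i in(("top",T),("side",S)): print(n,px(n,hp))
cv2.imwrite("pics/c5.png",np.hstack([crop(T,190,120,100,120,4),crop(S,150,100,100,120,4)]))
E
```

```text
0.010104324724342011 [-0.39016174  0.40760555 -1.35837032]
shift mm [ 2.5 -3.6  1.5] rotvec deg [-0.04 -0.25 -0.42] q [-0.36  0.04  2.03  0.59  1.1  -0.17] t 12.35
shift mm [ 2.9 51.4  1.4] rotvec deg [-0.04 -0.25 -0.42] q [-0.36  0.04  2.03  0.59  1.1  -0.17] t 12.35
[[ 0.56341528 -0.01242393  0.21637596]
 [ 0.58208304  0.02626825  0.14210572]]
top [[276.32755341 180.25523947]
 [261.19220517 178.41332931]]
side [[256.94464811 153.12013288]
 [243.17509749 179.74548614]]
```

View pics/c5.png

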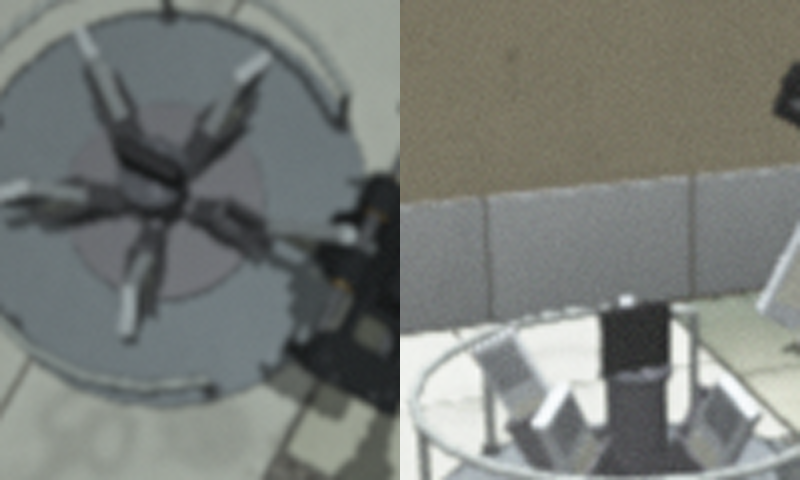

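The top crop shows the holder, tip at about (270,235), in line with the pocket mouth at about (235,225). I correct the small offset, close in to just above the lip, and check the pose.

>>> step_arm([
  [[2.8,10,1.4,0,-0.3,-0.4,255],[2.8,25,1.4,0,-0.3,-0.4,255],[2.8,40,1.4,0,-0.3,-0.4,255],[2.8,51,1.4,0,-0.3,-0.4,255],[2.8,51,1.4,0,-0.3,-0.4,255],[2.8,51,1.4,0,-0.3,-0.4,255]],
])

```text
clock: 13.05
tcp_pos: [0.5675, -0.0097, 0.2113]
ee_rot: [0.843, -0.486, 0.115, -0.198]
contact_force: [0.2, 0.7, -0.2]
opening: 0.0099
```

```bash
python3 - <<'E'
from h import *
s=bot.read_state();print(s["opening"],s["contact_force"]); ins(.065); ins(0)
Rm=rot(s["ee_rot"]);b=s["tcp_pos"]+Rm.apply([0,.0453+.0858,0])
T=grab_frame("top");S=grab_frame("side")
def box(n,o,ex,ez,c0,c1):
    P=[o+sx*ex*.018+sy*ez*.005 for sx,sy in((1,1),(1,-1),(-1,-1),(-1,1))]
    return px(n,P)
ims=[]
for n,i,(x,y) in(("top",T,(215,130)),("side",S,(170,120))):
    c=crop(i,x,y,80,90,5)
    for o,col in((b,(0,255,0)),(F+.053*w,(0,0,255))):
        q=box(n,o,Rm.as_matrix()[:,2],Rm.as_matrix()[:,0],0,0); cv2.polylines(c,[((q-[x,y]+.5)*5).astype(int).reshape(-1,1,2)],True,col,1)
    ims.append(c)
cv2.imwrite("pics/c6.png",np.hstack(ims))
E
```

```text
0.009916702365798719 [ 0.23172889  0.67517675 -0.19434536]
shift mm [ 0.4 -0.5  0.3] rotvec deg [-0.04  0.03 -0.12] q [-0.31  0.1   2.05  0.63  1.   -0.19] t 13.05
shift mm [ 0.6 64.5  0.3] rotvec deg [-0.04  0.03 -0.12] q [-0.31  0.1   2.05  0.63  1.   -0.19] t 13.05
```

View pics/c6.png

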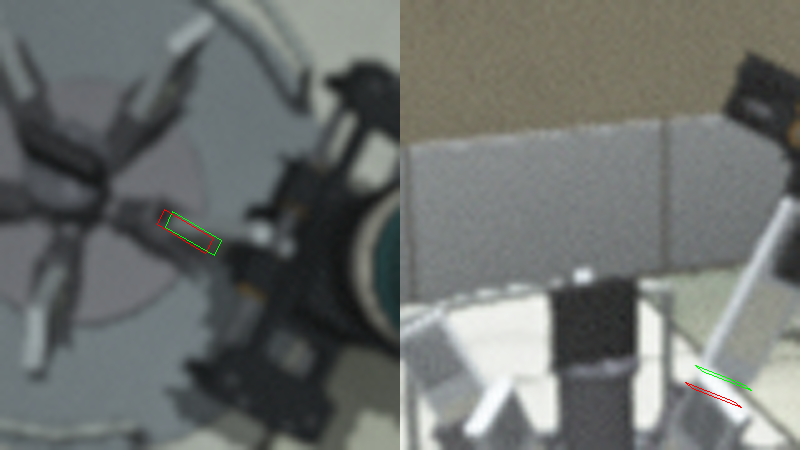

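In the crop, the predicted holder end (green) sits on the real one at about (720,378) in the side half. It is aligned with the pocket mouth (red). I'll insert in stages and watch the force.

>>> step_arm([
  [[0.5,4,0.3,0,0,-0.1,255],[0.5,8,0.3,0,0,-0.1,255],[0.5,12,0.3,0,0,-0.1,255],[0.5,16,0.3,0,0,-0.1,255],[0.5,20,0.3,0,0,-0.1,255],[0.5,24,0.3,0,0,-0.1,255],[0.5,24,0.3,0,0,-0.1,255]],
])

```text
clock: 13.85
tcp_pos: [0.5733, 0.0009, 0.1906]
ee_rot: [0.843, -0.486, 0.115, -0.199]
contact_force: [-0.1, 0.3, -1.1]
opening: 0.0098
```

```bash
cat > chk.py <<'E'
from h import *
s=bot.read_state();Rm=rot(s["ee_rot"]);print("op",s["opening"],"F tool",Rm.inv().apply(s["contact_force"]).round(1),"M tool",Rm.inv().apply(s["ft_torque"]).round(2)); ins(0)
E
python3 chk.py
```

```text
op 0.009757609722093361 F tool [-0.3  1.1 -0.3] M tool [-0.28 -0.01 -0.07]
shift mm [-0.  40.6  0.1] rotvec deg [-0.04  0.02 -0.  ] q [-0.28  0.13  2.06  0.65  0.96 -0.2 ] t 13.85
```

>>> step_arm([
  [[0,4,0,0,0,0,255],[0,8,0,0,0,0,255],[0,12,0,0,0,0,255],[0,16,0,0,0,0,255],[0,20,0,0,0,0,255],[0,20,0,0,0,0,255]],
])

```text
clock: 14.45
tcp_pos: [0.5779, 0.0098, 0.1734]
ee_rot: [0.843, -0.486, 0.115, -0.199]
contact_force: [0.6, -0.9, -1.2]
opening: 0.0096
```

```bash
python3 chk.py
```

```text
op 0.00962165242266525 F tool [ 0.9  0.8 -1. ] M tool [-0.31 -0.06 -0.05]
shift mm [-0.1 20.7  0.1] rotvec deg [-0.04  0.02  0.01] q [-0.26  0.15  2.07  0.66  0.92 -0.21] t 14.45
```

>>> step_arm([
  [[0,4,0,0,0,0,255],[0,8,0,0,0,0,255],[0,12,0,0,0,0,255],[0,16,0,0,0,0,255],[0,18,0,0,0,0,255],[0,19,0,0,0,0,255],[0,20,0,0,0,0,255],[0,20,0,0,0,0,255]],
])

```text
clock: 15.25
tcp_pos: [0.5827, 0.0185, 0.1568]
ee_rot: [0.843, -0.486, 0.114, -0.2]
contact_force: [0.2, 0.2, -0.1]
opening: 0.0098
```

```bash
python3 chk.py
```

```text
op 0.009818033569234167 F tool [0.1 0.2 0.2] M tool [-0.31 -0.06 -0.03]
shift mm [-0.6  1.3 -0.2] rotvec deg [-0.05  0.04  0.07] q [-0.25  0.18  2.07  0.68  0.89 -0.22] t 15.25
```

>>> step_arm([
  [[0,1,0,0,0,0,255],[0,2,0,0,0,0,255],[0,3,0,0,0,0,255],[0,3,0,0,0,0,255]],
])

```text
clock: 15.65
tcp_pos: [0.5837, 0.019, 0.1557]
ee_rot: [0.843, -0.487, 0.113, -0.2]
contact_force: [-6.2, -5.9, 9.5]
opening: 0.0097
```

```bash
python3 chk.py
```

```text
op 0.009718082174901286 F tool [ -2.9 -12.2  -2.2] M tool [-0.65 -0.05  0.59]
shift mm [-1.1 -0.1 -0.4] rotvec deg [-0.05  0.13  0.12] q [-0.24  0.18  2.07  0.68  0.88 -0.23] t 15.65
```

The floor contact is felt: 12 N axial at the predicted depth, 0.1 mm off. I relax the load, open, and back out along the tool axis.

>>> step_arm([
  [[0,-1,0,0,0,0,255],[0,-1,0,0,0,0,255],[0,-1,0,0,0,0,150],[0,-1,0,0,0,0,120],[0,-1,0,0,0,0,120],[0,-1,0,0,0,0,120],[0,-1,0,0,0,0,120]],
])

```text
clock: 16.35
tcp_pos: [0.5831, 0.0195, 0.1548]
ee_rot: [0.843, -0.486, 0.114, -0.199]
contact_force: [0.5, -0.1, 0.3]
opening: 0.046
```

```bash
python3 chk.py
```

```text
op 0.045983765262957686 F tool [ 0.5 -0.2  0.2] M tool [-0.22 -0.   -0.08]
shift mm [-0.4 -0.9 -0.2] rotvec deg [-0.05  0.04  0.05] q [-0.24  0.19  2.07  0.68  0.88 -0.23] t 16.35
```

>>> step_arm([
  [[0,-10,0,0,0,0,120],[0,-30,0,0,0,0,120],[0,-60,0,0,0,0,120],[0,-100,0,0,0,0,120],[0,-140,0,0,0,0,120],[0,-180,0,0,0,0,120],[0,-220,0,0,0,0,120],[0,-250,0,0,0,0,120],[0,-250,0,0,0,0,120]],
])

```text
clock: 17.25
tcp_pos: [0.5279, -0.0947, 0.3771]
ee_rot: [0.842, -0.487, 0.111, -0.203]
contact_force: [0.5, -0.6, 0.2]
opening: 0.0465
```

```bash
python3 - <<'E'
from h import *
T=grab_frame("top");S=grab_frame("side");ims=[]
d=u
for n,i,(x,y) in(("top",T,(180,110)),("side",S,(150,160))):
    c=crop(i,x,y,100,110,4)
    for L in([F+.110*w-.0*u],[F+.110*w,F+.053*w],[A+.13*u+[0,0,.0155],A+.15*u+[0,0,.0155]]):
        q=((px(n,L)-[x,y]+.5)*4).astype(int)
        for a in q: cv2.circle(c,tuple(int(v) for v in a),3,(0,255,0),1)
    ims.append(c)
cv2.imwrite("pics/c7.png",np.hstack(ims)); print(bot.read_state()["tcp_pos"])
E
```

```text
[ 0.52672556 -0.09287617  0.37203235]
```

View pics/c7.png

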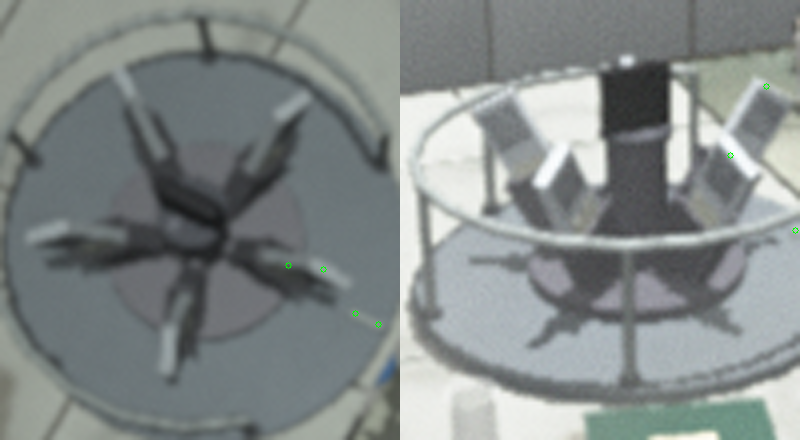

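The crop shows the holder standing in the fifth pocket, in line with the steel mark at (366,318). I'll compare its radius and azimuth with the four fixed holders.

```bash
python3 - <<'E'
from h import *
T=grab_frame("top"); g=cv2.resize(cv2.cvtColor(T,cv2.COLOR_BGR2GRAY),None,fx=4,fy=4,interpolation=cv2.INTER_CUBIC)
for k in range(5):
    a=dd+np.radians(72*k); v=np.array([np.cos(a),np.sin(a),0]); xx=np.array([-v[1],v[0],0])
    F_=A+.048*v+[0,0,.042]; W=.5*v+[0,0,np.sqrt(.75)]; X=np.sqrt(.75)*v-[0,0,.5]
    # rectify the plane of the top end faces: rows tangential, cols along X
    gx,gy=np.meshgrid(np.arange(-40,41)/1000,np.arange(-15,16)/1000)
    P=F_+.110*W+gx[...,None]*X+gy[...,None]*xx
    q=px("top",P.reshape(-1,3)).astype(np.float32).reshape(*gx.shape,2)
    im=cv2.remap(cv2.cvtColor(T,cv2.COLOR_BGR2GRAY),q[...,0],q[...,1],cv2.INTER_CUBIC)
    m=(im>128)*(im.astype(float)-120); 
    print(72*k,"centroid mm radial %.1f tang %.1f"%((m*gx).sum()/m.sum()*1e3,(m*gy).sum()/m.sum()*1e3),"tang@strip",np.ptp(gx[im>128])*1e3)
E
```

```text
0 centroid mm radial 7.3 tang 0.3 tang@strip 53.0
72 centroid mm radial 16.2 tang 0.9 tang@strip 61.0
144 centroid mm radial 22.4 tang -0.1 tang@strip 59.0
216 centroid mm radial -1.1 tang -0.4 tang@strip 61.0
288 centroid mm radial -0.3 tang -1.0 tang@strip 36.00000000000001
```

```bash
python3 - <<'E'
from h import *
for n in("top","side"):
  T=cv2.cvtColor(grab_frame(n),cv2.COLOR_BGR2GRAY)
  for k in range(5):
    a=dd+np.radians(72*k); v=np.array([np.cos(a),np.sin(a),0])
    W=.5*v+[0,0,np.sqrt(.75)]; X=np.sqrt(.75)*v-[0,0,.5]; C=A+.048*v+[0,0,.042]+.110*W
    if n=="top": P=C+np.arange(-40,41,4)[:,None]/1000*X
    else: P=C+np.arange(-40,41,4)[:,None]/1000*W   # along the length, through the mid-face
    q=px(n,P).astype(np.float32)[None]
    print(n,72*k,cv2.remap(T,q[...,0],q[...,1],cv2.INTER_CUBIC)[0])
E
```

```text
top 0 [ 83  87  91  96 108 117 120 133 151 157 156 156 155 153 152 150 136 121
 119 119 119]
top 72 [115 114 114 114 118 137 155 160 158 157 158 155 156 152 131  96  89 111
 136 155 161]
top 144 [115 114 116 120 120 125 140 149 154 154 155 154 152 153 155 156 156 156
 156 156 154]
top 216 [112 112 115 116 118 134 150 156 155 155 156 153 151 151 143 125 112 112
 110  95  91]
top 288 [ 71  82  92 100 107 123 146 156 157 158 159 159 157 153 137 108 104 112
 117 118 117]
side 0 [141 125 109 113 117 112 114 114 118 140 179 173 159 159 161 165 169 150
 115 105 123]
side 72 [ 51  53  51  49  52  50  49  58 114 199 185 123 118 124 120 122 124 120
 127 125 123]
side 144 [144 119 122 121 122 124 129 132 145 191 176 179 210 142 115 113 119 115
 118 120 122]
side 216 [101  99  99 101 102 103 120 175 233 252 249 224 178 161 170 177 180 178
 182 181 189]
side 288 [111  99  97  99 102 107 107 125 185 245 247 224 161 142 139 126 110 114
 118 119 116]
```

Tangentially the holder is within 1 mm of the gap line. Radially, its top stands about 6–7 mm further out than the fixed holders' tops. Gravity leaning it within the 3 mm play would explain that (about 6 mm), but it could also be not fully home. I'll check by touching the top end with closed fingertips along the pocket axis, which would also push it home.

```bash
python3 - <<'E'
from h import *
X=np.sqrt(.75)*u-[0,0,.5]
for gap in(.03,0): plan(F+(.110+.064-.0453+.0+gap+.0)*w+.004*X,Rt(63.4,30))
E
```

```text
shift mm [  1.1 174.5  -3.4] rotvec deg [-0.05 -0.03 -0.12] q [-0.48 -0.06  1.91  0.54  1.35 -0.15] t 17.5
shift mm [  1.1 204.5  -3.4] rotvec deg [-0.05 -0.03 -0.12] q [-0.48 -0.06  1.91  0.54  1.35 -0.15] t 17.5
```

>>> step_arm([
  [[1.1,40,-3.4,0,0,-0.1,255],[1.1,80,-3.4,0,0,-0.1,255],[1.1,120,-3.4,0,0,-0.1,255],[1.1,150,-3.4,0,0,-0.1,255],[1.1,170,-3.4,0,0,-0.1,255],[1.1,182,-3.4,0,0,-0.1,255],[1.1,186,-3.4,0,0,-0.1,255],[1.1,186,-3.4,0,0,-0.1,255],[1.1,186,-3.4,0,0,-0.1,255]],
], squeeze=10)

```text
clock: 18.4
tcp_pos: [0.5689, -0.0128, 0.2096]
ee_rot: [0.843, -0.486, 0.113, -0.201]
contact_force: [-0.0, 0.3, 0.7]
opening: 0.0004
```

```bash
cat > chk2.py <<'E'
from h import *
s=bot.read_state();Rm=rot(s["ee_rot"]);print("op",s["opening"],"F tool",Rm.inv().apply(s["contact_force"]).round(1))
X=np.sqrt(.75)*u-[0,0,.5]; plan(F+(.110+.064-.0453)*w+.004*X,Rt(63.4,30))
E
python3 chk2.py
```

```text
op 0.000391936671530009 F tool [-0.2 -0.5  0.6]
shift mm [-2.3 21.3 -1.1] rotvec deg [-0.07  0.07  0.25] q [-0.31  0.1   2.05  0.63  1.   -0.2 ] t 18.4
```

>>> step_arm([
  [[-2,5,-1,0,0,0,255],[-2,9,-1,0,0,0.2,255],[-2,12,-1,0,0,0.2,255],[-2,14,-1,0,0,0.2,255],[-2,15,-1,0,0,0.2,255],[-2,16,-1,0,0,0.2,255],[-2,17,-1,0,0,0.2,255],[-2,18,-1,0,0,0.2,255],[-2,18,-1,0,0,0.2,255]],
])

```text
clock: 19.3
tcp_pos: [0.5703, -0.0042, 0.1926]
ee_rot: [0.843, -0.486, 0.115, -0.199]
contact_force: [-0.9, -0.3, -0.4]
opening: 0.0005
```

```bash
python3 chk2.py
```

```text
op 0.0005087002222479322 F tool [-0.7 -0.  -0.7]
shift mm [0.4 2.3 0.3] rotvec deg [-0.05  0.04 -0.04] q [-0.29  0.12  2.06  0.64  0.97 -0.21] t 19.3
```

>>> step_arm([
  [[0,1,0,0,0,0,255],[0,2,0,0,0,0,255],[0,3,0,0,0,0,255],[0,4,0,0,0,0,255],[0,4,0,0,0,0,255]],
])

```text
clock: 19.8
tcp_pos: [0.5731, -0.0033, 0.1921]
ee_rot: [0.843, -0.486, 0.113, -0.2]
contact_force: [-3.2, -3.7, 10.3]
opening: 0.0008
```

```bash
python3 chk2.py
```

```text
op 0.0008008911763709838 F tool [ -1.2 -11.3   1.1]
shift mm [-1.7  0.9 -1.2] rotvec deg [-0.15  0.13  0.23] q [-0.29  0.13  2.06  0.65  0.96 -0.21] t 19.8
```

The fingertips met the top end 0.9 mm from the nominal home height at 11 N, so it is fully home. I retreat and take a last check.

>>> step_arm([
  [[0,-8,0,0,0,0,255],[0,-30,0,0,0,0,255],[0,-70,0,0,0,0,255],[0,-110,0,0,0,0,255],[0,-150,0,0,0,0,255],[0,-190,0,0,0,0,255],[0,-200,0,0,0,0,255],[0,-200,0,0,0,0,255]],
])

```text
clock: 20.6
tcp_pos: [0.5269, -0.093, 0.3639]
ee_rot: [0.843, -0.487, 0.114, -0.2]
contact_force: [-0.4, -0.2, -0.5]
opening: 0.0004
```

```bash
python3 - <<'E'
from h import *
T=grab_frame("top");S=grab_frame("side")
cv2.imwrite("pics/c8.png",np.hstack([crop(T,180,110,100,110,4),crop(S,150,160,100,110,4)]))
E
```

```text
(no output)
```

View pics/c8.png

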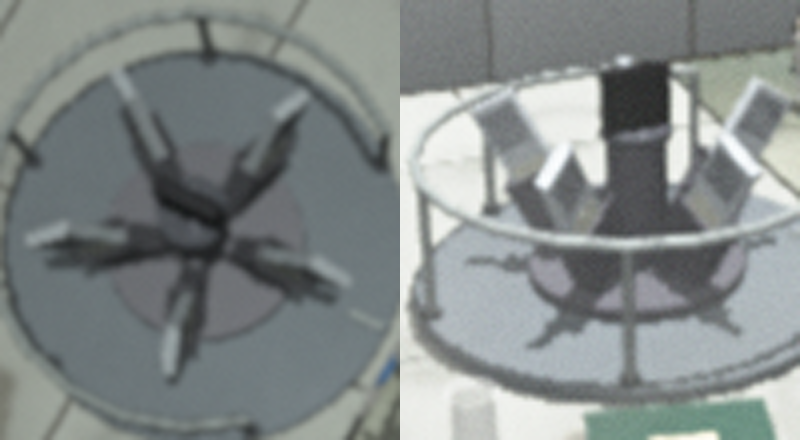

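The holder, with its top end at about (330,275), stands in the pocket in line with the steel mark at (366,318). The carousel is unmoved and the gripper is clear, so I hand in.

```bash
python3 -c "
from plant import bot
print(bot.finish_job())"
```

```text
the job is handed in; nothing more can be done
None
```

I turned the carousel about 106° clockwise by its knob, so the empty pocket faces the gap. I then took the aluminium holder from the wooden stand, slid it into the slanting pocket, let go and handed the job in at about 21 s.

**Facing the gap:** the pocket points along -116.6°, and the direction to the steel mark measures between -116° and -117°. The last pictures show the holder in line with the mark and the carousel unmoved.

**Fully home:** the floor was felt at the predicted depth with 12 N. After release, touching the top end with closed fingertips met it 0.9 mm from the nominal height at 11 N.

**One check disagreed:** in the top view the holder's upper end stands about 6–7 mm further out than the fixed holders'. The side view also suggested it was a few mm high. The touch test ruled out a holder standing that high, so I put the outward offset down to it leaning in the pocket's 3 mm play.

**Not checked:** I did not look again at the dropper bottle, flask or beaker at the end. No unexpected contact force showed in any reading.

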